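# Release and remove the filter cassette of a bench air cleaner

## Task

The filter cassette of the small air cleaner is due for changing: take the release key from its stand, push its rod through the slot in the sloping front to press the hidden latch until the front of the cassette pops up, and stand the key back in its stand. Turn the swing tab at the other end aside, lift the cassette out by its grip rib, and set it down flat in the steel tray without dropping it. Leave the wash bottle and the jar alone.

Things in the scene. Friction and masses are not known exactly. Their poses are not given: they have to be found in the camera images.
- cleaner: the bench air cleaner, a fixed white housing 286 (x) x 170 (y) x 102 mm. Origin: centre of its underside; -x is its front, which faces away from the robot (yaw near pi), z up. Its front part is a face sloping at 30 degrees: 47 mm high at the front edge (x = -143), 100 mm high at x = -50. The cassette sits in a grey frame behind the slope
- slot (a point): centre of the slot's mouth in the sloping front, at (-108, 0, 67) mm in the cleaner's frame. Slot 36 mm along y, 15 mm up the slope, with a black guide 20 mm deep. The rod goes in square to the slope, along (0.5, 0, -0.866) in the cleaner's frame, i.e. leaning 30 degrees from vertical. It meets the latch's pad (44 x 26 mm, facing the slot) 44 mm below the mouth
- latch (a joint): angle of the hidden latch, 0 at rest, stop at 0.34 rad; 0.017 rad per mm of push. It lets go at about 0.25 rad: push the pad 17 mm or more, i.e. 61 mm or more below the mouth (stop at 20 mm). Spring: 4 N at first, 8 N at the end; it springs back. Once let go, a spring lifts the cassette's front 14 mm (it leans back 0.12 rad) and it stays up
- latch_pad (a point): centre of the latch pad's upper face, inside the housing; moves with the latch
- key: the release key: round steel rod 8 mm in diameter, 110 mm long, then a round guard (40 mm in diameter, 5 mm thick), then a black flat handle 40 (x) x 20 (y) x 60 (z) mm, centred 145 mm above the tip and ending at 175 mm; 0.12 kg. Origin: centre of the rod's tip; z runs along the rod towards the handle. Starts upright in the stand, handle up
- key_tip (a point): centre of the free end of the key's rod (the key's origin)
- stand: the key's stand, fixed: foot 100 x 90 x 8 mm and an upright aluminium block 46 x 46 mm, top at 120 mm, with an upright square bore 18 mm wide, 112 mm deep. Origin: centre of the foot's underside, on the bore's axis. The key stands in the bore with its guard on the block's top, so its tip is 10 mm above the bench
- swing_tab (a joint): angle of the swing tab about its vertical pivot, counter-clockwise from above; at 0 its long end points to the cleaner's front and lies over the back edge of the cassette. It turns either way to 1.7 rad and stays where it is left (0.03 N m of friction); beyond 1.25 rad it is clear of the cassette
- tab_grip (a point): point on the steel swing tab's pivot, at (118.5, 0, 120.5) mm in the cleaner's frame; axes turn with the tab. The tab is a bar 54 x 16 x 5 mm (34 mm to its own -x, 20 mm to +x; top face 108.5 mm above the bench) with an upright fin over the pivot, 36 (x) x 8 (y) mm, reaching 132.5 mm above the bench
- cassette: the grey filter cassette, 0.22 to 0.45 kg: block 110 (x) x 90 (y) x 30 mm under a flange 140 x 110 x 6 mm, whose top is 36 mm above the underside; on its middle an upright grip rib, 14 (x) x 60 (y) mm, from 36 to 70 mm above the underside. A ledge under its front (8 mm) is held by the latch. Origin: centre of the block's underside; -x is the end at the cleaner's front
- seat (a point): where the cassette's origin is when it is fully home in the cleaner, at (28.5, 0, 66) mm in the cleaner's frame
- tray: the empty steel tray, fixed, 210 (x) x 180 (y) x 20 mm outside, walls and floor 4 mm. Origin: centre of its underside
- wash_bottle: white plastic bottle, 64 mm in diameter, 150 mm high; bystander. Origin: centre of its underside
- jar: amber jar, 70 mm in diameter, 90 mm high; bystander. Origin: centre of its underside
Not all that is in view belongs to the job. Leave any pink look-alike of the cassette alone.

How it is judged (in metres and radians):
On the way, in this order (a step that is already met when the one before it is completed fails the run):
1. the latch is pressed by the tip of the key's rod, and the cassette's front has popped up (value of joint latch above 0.18 rad and distance between key_tip and latch_pad below 0.025 m and angle between cassette's own z axis and vertical above 0.06 rad), for 0.05 s.
2. with the swing tab turned aside, the cassette is lifted clear of the cleaner ((value of joint swing_tab above 1.2 rad or value of joint swing_tab below -1.2 rad) and z of cassette in the frame of seat above 0.045 m), for 0.1 s.
3. the cassette is set down in the tray while still held (horizontal distance between cassette and tray below 0.055 m and z of cassette in the frame of tray below 0.02 m and contact force between the fingers and cassette above 0.5 N), for 0.02 s.
At the end, for the whole second after the job is handed in: the cassette lies flat at rest on the tray's floor (underside within 9 mm of the tray's underside, tilt under 0.06 rad, centre within 55 mm of the tray's), and the key stands in its stand (tip within 12 mm of the bore's axis and under 20 mm high, tilt under 0.12 rad), at rest (horizontal distance between cassette and tray below 0.055 m and z of cassette in the frame of tray below 0.009 m and angle between cassette's own z axis and vertical below 0.06 rad and linear speed of each of cassette, key below 0.02 m/s and horizontal distance between key and stand below 0.012 m and z of key in the frame of stand below 0.02 m and angle between key's own z axis and vertical below 0.12 rad); the robot touches nothing.
It fails at once if the wash bottle is moved more than 30 mm (distance of wash_bottle from where it was at the start of the episode above 0.03 m).
It fails at once if the jar is moved more than 30 mm (distance of jar from where it was at the start of the episode above 0.03 m).
It also fails if it takes over 72 s, if anything falls off the work surface, if the arm or the gripper's body presses on something with over 40 N, if the wrist force passes 120 N, or if a joint passes its speed limit or range.

## Robot

A 6-joint arm with a two-finger parallel gripper is mounted at the origin on the work surface. World frame = base frame: x ahead of the robot, y to its left, z up, the work surface at z = 0. Lengths are in mm, angles in rad, forces in N, time in s.
With the tool pointing down it reaches from about 250 to 725 mm from the base axis. Payload 9.7 kg.
Tool frame: the origin (TCP) lies at the very end of the fingers, on their centre line; the grasp point (between the pads) lies r.grip_depth behind it (r.grip_depth is the distance from the TCP to the grasp point, in mm); z points along the fingers, y is the line along which they close (so a half turn about z gives the same grasp; the last joint's range is limited). The gripper opens to 85 mm and grips with 20 to 120 N. Pads are 22 mm wide; open, the fingers measure 114 mm over their backs; the gripper's body (76 mm by 85 mm) begins 54 mm behind the grasp point. The pads swing forward as they close: fully open they stand 13 mm farther back than shut.
Start: joints at [1.303, 0.087, 0.176, 1.66, 0, 1.571], TCP at [145.533, 530.393, 206.484] pointing down, gripper open.
Joint ranges: [-3.13, 3.13], [-0.85, 1.81], [-1.15, 1.24], [-2.2, 2.28], [-1.44, 1.52], [-3.14, 3.14]. Speed limits (rad/s): [2.22, 2.22, 2.57, 3.14, 3.14, 3.14].

## Interface

Orientations are given as a 3x3 rotation matrix whose columns are the frame's x, y, z axes.
In Python, from workcell import monitor, capture, r gives the robot as it stands. The module is installed in compiled form; this text tells all that it offers.
- The arm moves only by the shell command python3 -m creep 'ROWS' [OPENING]. ROWS is JSON, a list of rows, each a list of 2 entries, a list of its own where there are three numbers: the shift along the world's x, y, z in cm, then the turn, a rotation vector about the world's x, y, z in degrees. A call has 1 to 12 rows; each row is the pose to reach, as a shift and turn from the pose commanded when the call began; what a row does not reach only later rows make up. A row lasts 1/12 s, in which the tool goes at most 41.7 mm and 7.16 degrees, less where a joint would pass 70% of its speed; a pose out of reach is approached as far as the arm can. A call with a gripper value outside its range is refused whole. OPENING is the closure, from 0 (fully open) to 1 (shut), set as the call begins (- or left out, the last holds). The fingers move at their own pace and stop on an object; the grip force is fixed at half the most. Time passes only in rows, so rows that repeat a pose let the fingers close. It gives the time, the measured TCP pose, the force, the opening and the grip force at its end, in the units of the state.
- monitor.get_state(): the state, without advancing time (a new reading comes with each control period).
- capture(name): name is "scene" or "top"; returns a dict with "pixels" (384x512x3 uint8, red, green, blue), "depth" (384x512 float32, mm along the optical axis (not along the pixel's ray), 0 where there is no reading), "fov_y" (degrees; the focal length in pixels is half the picture's height over the tangent of half this angle, whatever the lens; pixels are square), "cx", "cy" (the principal point, pixels), "R" (3x3) and "t" (3): a world point X has camera coordinates R X + t. Camera axes: x right, y down, z forward; pixel columns grow to the right and rows downward; lengths in mm; the calibration is good to about 2 mm. A picture is of the moment at which its call begins.
- r.finish_job(): hands the job in; it is judged then, once.
The state is a dict: "time_s": time; "q": joint angles; "qd": joint speeds; "effort": joint torques, N m; "tool_pos": TCP position; "tcp_rot": TCP orientation; "force": force on the tool from outside, world axes, zero at the start; "wrist_torque": the same for the moment, N m; "opening": finger opening in mm; "gripper_force": force on a finger pad.
Only numpy, scipy, OpenCV 4.12 (cv2) and the standard library are available. Lean on these libraries where they do the work, as an engineer would, in place of code of your own. Each camera call takes 0.05 s, during which the arm holds its last target. There are 200 camera calls.

## Working session

There is one attempt and no reset: what is moved stays moved. The work goes in short steps, Python scripts to look and compute and a shell command to move; the robot and the scene stay as the last step left them, time stands still between calls to the robot, and variables do not carry over. Pictures are saved under pics/ and viewed, at most 10 in all, crops included, and the job is handed in when it is done.

```bash
mkdir -p pics; cat > h.py <<'E'
import numpy as np, cv2
from workcell import monitor, capture, r
def cloud(c):
    h,w=c["depth"].shape; f=h/2/np.tan(np.radians(c["fov_y"])/2)
    v,u=np.mgrid[:h,:w]; z=c["depth"].astype(float)
    P=np.stack([(u-c["cx"])*z/f,(v-c["cy"])*z/f,z],-1)
    W=(P-np.array(c["t"]))@np.array(c["R"]); W[z==0]=np.nan
    return W
def st():
    s=monitor.get_state(); np.set_printoptions(precision=3,suppress=True)
    for k in("time_s","tool_pos","tcp_rot","q","force","opening","gripper_force"): print(k,np.array(s[k]).tolist() if k!="tcp_rot" else np.round(s[k],3).tolist())
    return s
E
python3 - <<'E'
from h import *
st(); print(r.grip_depth)
for n in("scene","top"):
    c=capture(n); np.savez(n+"0.npz",**{k:c[k] for k in c}); cv2.imwrite(f"pics/{n}0.png",c["pixels"][:,:,::-1]); print(n,c["fov_y"],c["R"],c["t"])
E
```

```text
time_s 0.0
tool_pos [145.46645509434416, 530.1355090202992, 205.7425874836757]
tcp_rot [[-0.964, 0.265, -0.0], [0.265, 0.964, -0.001], [-0.0, -0.001, -1.0]]
q [1.3030045535569488, 0.08749535955643457, 0.17509300915075446, 1.659784675752894, -2.0850684144277534e-05, 1.5708145738525314]
force [0.8577872039746427, 0.7167251641765624, -0.04833378754604655]
opening 85.54808016844835
gripper_force 0.0
18.700000000000003
scene 55.81615786331797 [[-0.666  0.746 -0.02 ]
 [ 0.511  0.436 -0.741]
 [-0.544 -0.504 -0.671]] [ 391.933 -218.07  1223.679]
top 47.30942335058882 [[ 0.021 -1.    -0.001]
 [-0.997 -0.021 -0.07 ]
 [ 0.07   0.003 -0.998]] [ -11.314  574.515 1173.778]
```

View pics/scene0.png

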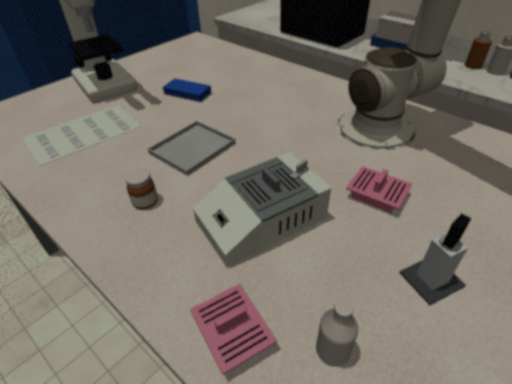

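View pics/top0.png

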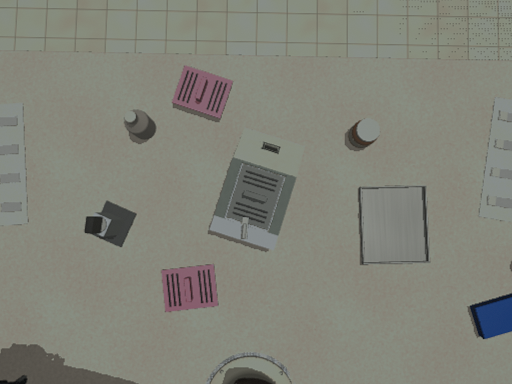

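The scene view shows the cleaner at (262,205) with its slot at (221,216), the key in its stand at (445,250), the tray at (192,147), the jar at (142,190) and the bottle at (338,335). The candidates for the cassette are the grey one in the cleaner, top (255,195), and two pink ones at (203,93) and (190,288). The grey one fits because it sits in the frame behind the slope. I'll measure next and confirm with one enlarged crop.

```bash
python3 - <<'E'
from h import *
T=dict(np.load("top0.npz")); S=dict(np.load("scene0.npz"))
WT=cloud(T); WS=cloud(S)
def rect(W,m,n):
    P=W[m]; P=P[~np.isnan(P).any(1)]
    if len(P)<5: print(n,len(P)); return
    (c,s,a)=cv2.minAreaRect(P[:,:2].astype(np.float32)); print(n,len(P),"c",np.round(c,1),"s",np.round(s,1),"a",round(a,1),"zmed",np.round(np.median(P[:,2]),1),"mean",np.round(P.mean(0),1))
def box(W,u0,u1,v0,v1,z0,z1):
    m=np.zeros(W.shape[:2],bool); m[v0:v1,u0:u1]=1
    return m&(W[...,2]>z0)&(W[...,2]<z1)
for n,W,b in(("T",WT,dict(cl=(195,310,120,260),key=(70,140,195,250),tray=(345,440,175,275),bot=(110,165,100,150),jar=(335,390,105,160))),("S",WS,dict(cl=(190,335,150,265),key=(395,475,205,305),tray=(140,245,115,180),bot=(310,365,300,370),jar=(120,162,165,212)))):
    print(n)
    rect(W,box(W,*b["cl"],40,140),"cleaner all"); rect(W,box(W,*b["cl"],94,104),"top plane"); rect(W,box(W,*b["cl"],106,111),"tab"); rect(W,box(W,*b["cl"],113,125),"z113-125"); rect(W,box(W,*b["cl"],126,140),"z126-140")
    rect(W,box(W,*b["key"],160,185),"handle top"); rect(W,box(W,*b["key"],125,185),"handle");rect(W,box(W,*b["key"],112,128),"guard/block top"); rect(W,box(W,*b["key"],4,12),"foot")
    rect(W,box(W,*b["tray"],12,26),"tray rim"); rect(W,box(W,*b["tray"],1,10),"tray floor"); rect(W,box(W,*b["bot"],20,170),"bottle"); rect(W,box(W,*b["jar"],20,110),"jar")
# table z
print(np.nanmedian(WT[300:340,300:440,2]),np.nanmedian(WS[100:110,300:330,2]))
def crop(I,u0,u1,v0,v1): return cv2.resize(I["pixels"][v0:v1,u0:u1,::-1],(400,400),interpolation=cv2.INTER_CUBIC)
cv2.imwrite("pics/crop0.png",np.hstack([crop(T,190,320,120,250),crop(S,190,340,130,280)]))
E
```

```text
T
cleaner all 7187 c [572.9 -10.2] s [170.2 286.3] a 73.6 zmed 101.8 mean [567.3  -8.8  95.5]
top plane 3432 c [5.377e+02 2.000e-01] s [169.9 213. ] a 73.6 zmed 101.9 mean [5.351e+02 3.000e-01 1.013e+02]
tab 495 c [528.2   2.9] s [169.2 192.1] a 73.6 zmed 107.0 mean [530.1  -1.1 107.3]
z113-125 5 c [499.    3.8] s [12.4 81.3] a 63.8 zmed 117.0 mean [494.3   4.9 117. ]
z126-140 183 c [497.6  13.2] s [ 59.9 113.2] a 72.4 zmed 136.0 mean [521.8   4.8 135.6]
handle top 122 c [467.2 382.5] s [20.5 40.1] a 84.4 zmed 181.9 mean [467.6 379.1 178.2]
handle 239 c [466.6 378.2] s [34.6 40.7] a 70.4 zmed 162.7 mean [467.2 376.2 159.1]
guard/block top 169 c [467.  383.3] s [47.1 46.7] a 68.2 zmed 121.4 mean [468.2 371.3 121.3]
foot 822 c [470.5 409.9] s [147.8 192.8] a 1.2 zmed 7.6 mean [471.5 381.7   7.6]
tray rim 594 c [ 482.1 -381.4] s [210.2 181.1] a 2.2 zmed 19.9 mean [ 480.1 -385.1   19.4]
tray floor 6509 c [ 481.2 -380.4] s [274.7 261.1] a 0.4 zmed 4.3 mean [ 482.2 -380.7    4.5]
bottle 656 c [731.4 304.5] s [54.6 63.2] a 60.6 zmed 103.0 mean [725.8 298.7 100.9]
jar 687 c [ 724.  -288.3] s
[... 537 characters left out ...]
 40.8] a 84.3 zmed 181.4 mean [475.2 384.8 177.4]
handle 517 c [468.5 383.3] s [23.2 42. ] a 83.0 zmed 168.4 mean [478.3 385.  163.9]
guard/block top 365 c [467.7 384. ] s [47.3 48. ] a 68.7 zmed 118.6 mean [477.1 386.3 119.2]
foot 961 c [468.4 384.4] s [ 91.1 102.3] a 67.9 zmed 6.1 mean [485.5 388.2   6.2]
tray rim 440 c [ 482.7 -380.8] s [213.5 185.1] a 2.4 zmed 16.6 mean [ 488.  -377.6   16.4]
tray floor 2059 c [ 475.8 -412.9] s [367.1 364.8] a 44.6 zmed 2.9 mean [ 483.6 -387.3    3.3]
bottle 1928 c [738.8 312. ] s [54.5 63.6] a 21.8 zmed 98.2 mean [748.8 315.7  94.5]
jar 889 c [ 728.  -285.4] s [65.7 65.7] a 32.0 zmed 67.1 mean [ 733.4 -274.4   65.6]
0.9398486789578095 -2.466304831443264
```

View pics/crop0.png

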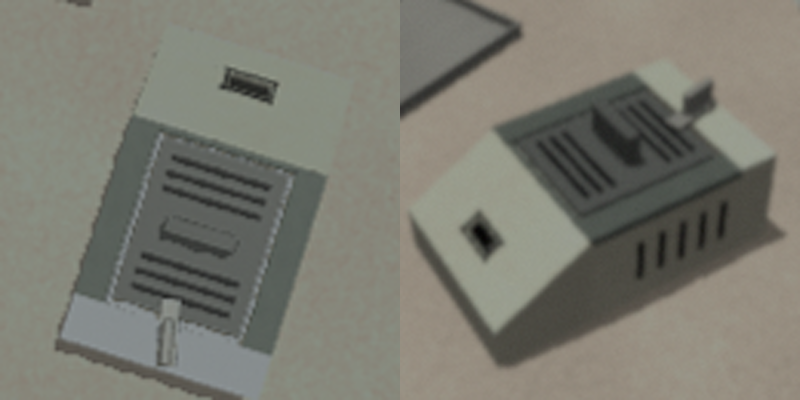

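The crop confirms it: the grey cassette with its rib at top pixel (255,197), the tab fin over its back edge at (244,228) and the slot at (270,147). The pink ones lie loose on the bench, so I'll leave them. Now the key grasp: I'll tilt the tool 50° in the key's x-z plane so the press stays within reach.

```bash
cat >> h.py <<'E'
from scipy.spatial.transform import Rotation as Ro
TILT=lambda yaw_y,tilt:(lambda y,z:np.stack([np.cross(y,z),y,z],1))(np.array([np.cos(yaw_y),np.sin(yaw_y),0]),np.array([np.sin(tilt)*np.sin(yaw_y),-np.sin(tilt)*np.cos(yaw_y),-np.cos(tilt)]))
def plan(name,tcp,R):
    s=monitor.get_state(); p=np.array(s["tool_pos"]);R0=np.array(s["tcp_rot"])
    d=(np.array(tcp)-p)/10; rv=np.degrees(Ro.from_matrix(R@R0.T).as_rotvec())
    print(name,"shift cm",np.round(d,2),"turn deg",np.round(rv,1),"| rows",round(max(np.linalg.norm(d)/4.17,np.linalg.norm(rv)/7.16),1))
YC=np.radians(163.6); CC=np.array([572.9,-9.6,0]); RC=Ro.from_euler("z",YC).as_matrix()
cl=lambda x,y,z:CC+RC@np.array([x,y,z])
E
python3 - <<'E'
from h import *
R=TILT(np.radians(84.4),np.radians(50)); P=np.array([467.5,383.5,160.]); z=R[:,2]; print(R,np.linalg.det(R))
plan("pre",P+18.7*z-110*z,R); plan("grasp",P+18.7*z,R); print("d",11*z)
for d in(64,0,-15):
    t=cl(-108,0,67)+d*RC@np.array([.5,0,-.866]); print(d,t)
E
```

```text
[[-0.63971984  0.0975829   0.76238842]
 [ 0.06272508  0.9952274  -0.07475284]
 [-0.76604444  0.         -0.64278761]] 1.0
pre shift cm [ 25.24 -13.98   1.28] turn deg [ -9.  -49.2   9.1] | rows 7.1
grasp shift cm [ 33.63 -14.81  -5.79] turn deg [ -9.  -49.2   9.1] | rows 8.9
d [ 8.38627261 -0.82228122 -7.07066371]
64 [645.80786207 -31.05795072  11.576     ]
0 [676.50590925 -40.09287734  67.        ]
-15 [683.70076406 -42.21043827  79.99      ]
```

```bash
python3 -m creep '[[[8,-5,2],[-3,-16,3]],[[16,-9,2],[-6,-33,6]],[[25.2,-14,1.3],[-9,-49.2,9.1]],[[25.2,-14,1.3],[-9,-49.2,9.1]],[[25.2,-14,1.3],[-9,-49.2,9.1]],[[25.2,-14,1.3],[-9,-49.2,9.1]],[[25.2,-14,1.3],[-9,-49.2,9.1]],[[25.2,-14,1.3],[-9,-49.2,9.1]],[[25.2,-14,1.3],[-9,-49.2,9.1]],[[25.2,-14,1.3],[-9,-49.2,9.1]],[[25.2,-14,1.3],[-9,-49.2,9.1]]]' 0
python3 - <<'E'
from h import *
st()
R=TILT(np.radians(84.4),np.radians(50)); P=np.array([467.5,383.5,160.]); z=R[:,2]
plan("grasp",P+18.7*z,R)
c=capture("scene"); cv2.imwrite("pics/s1.png",cv2.resize(c["pixels"][130:330,312:512,::-1],(500,500)))
E
```

```text
time_s: 1.02
tool_pos: [397.4, 391.7, 221.3]
tcp_rot: [[-0.641, 0.097, 0.762], [0.066, 0.995, -0.071], [-0.765, 0.004, -0.644]]
force: [0.1, -0.9, -0.4]
opening: 85.6
gripper_force: 0.0
time_s 1.0167
tool_pos [397.4342629100428, 391.74032685743333, 221.25099629479305]
tcp_rot [[-0.641, 0.097, 0.762], [0.066, 0.995, -0.071], [-0.765, 0.004, -0.644]]
q [1.1988965601379749, -0.2912124138685847, -0.36939169142004463, 1.1768852237923075, -0.8266630428627758, 1.1585177584320034]
force [0.09801770181385705, -0.8847944867084407, -0.39495781283722153]
opening 85.59700306709564
gripper_force 0.0
grasp shift cm [ 8.43 -0.96 -7.33] turn deg [-0.3 -0.1 -0. ] | rows 2.7
```

View pics/s1.png

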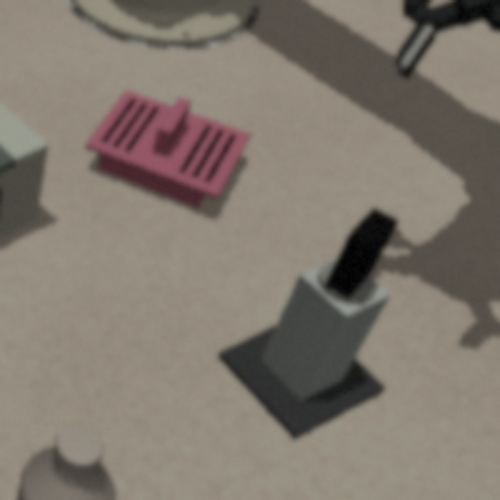

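The view shows the gripper at crop (420,50) and the key undisturbed at (365,250). Moving in and closing.

```bash
python3 -m creep '[[[2.8,-0.3,-2.4],[0,0,0]],[[5.6,-0.6,-4.8],[0,0,0]],[[8.4,-0.9,-7.1],[0,0,0]],[[8.4,-0.9,-7.1],[0,0,0]],[[8.4,-0.9,-7.1],[0,0,0]],[[8.4,-0.9,-7.1],[0,0,0]]]' 0
python3 -m creep '[[[0,0,0],[0,0,0]],[[0,0,0],[0,0,0]],[[0,0,0],[0,0,0]],[[0,0,0],[0,0,0]],[[0,0,0],[0,0,0]],[[0,0,0],[0,0,0]],[[0,0,0],[0,0,0]],[[0,0,0],[0,0,0]]]' 1
python3 -m creep '[[[0,0,1],[0,0,0]],[[0,0,3],[0,0,0]],[[0,0,6],[0,0,0]],[[0,0,9],[0,0,0]],[[0,0,12],[0,0,0]],[[0,0,15],[0,0,0]],[[0,0,15],[0,0,0]],[[0,0,15],[0,0,0]]]'
python3 - <<'E'
from h import *
st()
for n in("scene","top"):
    c=capture(n); np.savez(n+"2.npz",**{k:c[k] for k in c}); cv2.imwrite(f"pics/{n}2.png",c["pixels"][:,:,::-1])
E
```

```text
time_s: 1.57
tool_pos: [481.7, 382.3, 149.8]
tcp_rot: [[-0.64, 0.097, 0.762], [0.065, 0.995, -0.073], [-0.766, 0.003, -0.643]]
force: [-0.6, 0.4, 0.3]
opening: 85.6
gripper_force: 0.0
time_s: 2.23
tool_pos: [481.5, 381.7, 148.8]
tcp_rot: [[-0.64, 0.097, 0.762], [0.064, 0.995, -0.073], [-0.766, 0.002, -0.643]]
force: [-1.5, 2.3, 1.1]
opening: 18.8
gripper_force: 64.3
time_s: 2.9
tool_pos: [481.8, 381.6, 301.0]
tcp_rot: [[-0.639, 0.097, 0.763], [0.066, 0.995, -0.072], [-0.766, 0.004, -0.642]]
force: [-0.1, -0.3, -2.0]
opening: 18.9
gripper_force: 64.0
time_s 2.9
tool_pos [481.8162158324048, 381.6319684545817, 300.9677882094098]
tcp_rot [[-0.639, 0.097, 0.763], [0.066, 0.995, -0.072], [-0.766, 0.004, -0.642]]
q [1.0247943268214184, -0.26580911217365455, -0.21467384020618857, 1.1414339544309375, -0.7607307208322907, 0.9291253578316814]
force [-0.1366261506314338, -0.32580545123937016, -2.04237540254976]
opening 18.91066857218701
gripper_force 63.95992040634155
```

View pics/scene2.png

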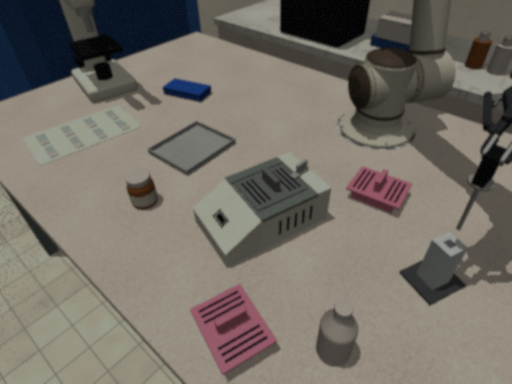

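The key is held, with the rod running from (474,190) to its tip at (459,227) and the stand empty. Next I'll fit the rod's axis and tip.

```bash
cat >> h.py <<'E'
def rod(n,c,ctr,R=60,zlo=0,zhi=1e9):
    W=cloud(c); m=(np.linalg.norm(W[...,:2]-ctr[:2],axis=-1)<R)&(W[...,2]>zlo)&(W[...,2]<zhi); P=W[m]
    if len(P)<5: print(n,len(P)); return
    g=P.mean(0); d=np.linalg.svd(P-g)[2][0]; d*=-np.sign(d[2]) or 1
    t=(P-g)@d; res=np.linalg.norm((P-g)-np.outer(t,d),axis=1)
    print(n,len(P),"mean",np.round(g,1),"dir",np.round(d,3),"res",round(res.mean(),1),"tip",np.round(g+t.max()*d,1),"len",round(np.ptp(t)))
    return g,d,P
E
python3 - <<'E'
from h import *
for n in("scene","top"):
    c=dict(np.load(n+"2.npz")); rod(n,c,np.array([467,383]),50,140,262)
    if n=="scene":
        W=cloud(c); m=(np.linalg.norm(W[...,:2]-[467,383],axis=-1)<60)&(W[...,2]>145)
        for z0 in range(150,340,15):
            q=m&(W[...,2]>=z0)&(W[...,2]<z0+15); print(z0,q.sum(),np.round(W[q].mean(0),1) if q.any() else "")
c=dict(np.load("scene2.npz")); t=np.array([467.5,383.5,162.]); p=np.array(c["R"])@t+c["t"]; f=192/np.tan(np.radians(c["fov_y"])/2); print("pred px",p[:2]/p[2]*f+[c["cx"],c["cy"]])
E
```

```text
scene 230 mean [470.1 384.6 212.5] dir [ 0.001  0.014 -1.   ] res 2.4 tip [470.2 385.4 160.9] len 99
150 9 [470.3 385.7 163.3]
165 29 [470.1 385.2 172.3]
180 34 [470.3 385.1 187.5]
195 32 [470.  384.6 202.4]
210 39 [470.4 384.5 217.7]
225 37 [469.9 384.3 232.4]
240 39 [470.  384.2 247.2]
255 13 [472.5 382.9 258.8]
270 235 [477.5 385.3 276.4]
285 149 [482.9 384.  292.3]
300 160 [481.9 384.4 307.9]
315 293 [474.2 384.2 323.7]
330 513 [458.8 379.2 336.2]
top 40 mean [467.1 380.5 196.3] dir [-0.007  0.022 -1.   ] res 2.5 tip [466.8 381.4 158.2] len 70
pred px [456.90483842 228.02540717]
```

```bash
cat >> h.py <<'E'
D=RC@np.array([.5,0,-.8660254])
def keytool():  # key frame in tool, from the fit above
    p=np.array([481.816,381.632,300.968]); R0=np.load("R0.npy")
    y=R0[:,1]*[1,1,0]; y/=np.linalg.norm(y); z=np.array([0,0,1.]); K=np.stack([np.cross(y,z),y,z],1)
    return R0.T@K, R0.T@(np.array([467.8,382.7,161.])-p)
def pose_for(tip,K):
    A,o=keytool(); R=K@A.T; return tip-R@o,R
def Kslot():
    z=-D; y=-RC[:,1]; return np.stack([np.cross(y,z),y,z],1)
def tipnow():
    A,o=keytool(); s=monitor.get_state(); R=np.array(s["tcp_rot"]); return np.array(s["tool_pos"])+R@o, R@A
E
python3 - <<'E'
from h import *
np.save("R0.npy",np.array(monitor.get_state()["tcp_rot"]))
K=Kslot(); print(K)
for d,u in((-25,60),(-25,0),(0,0),(64,0)):
    t,R=pose_for(cl(-108,0,67)+d*D+np.array([0,0,u]),K); print(t,R[:,2]); plan(str((d,u)),t,R)
E
```

```text
[[ 0.83079027  0.28234146  0.47965699]
 [-0.24451487  0.95931397 -0.14117073]
 [-0.5        -0.          0.8660254 ]]
[767.39421475 -66.52965574 262.83976735] [ 0.32661748 -0.09607422 -0.94026101]
(-25, 60) shift cm [ 28.6  -44.76  -3.45] turn deg [  5.7  29.5 -10.6] | rows 12.8
[767.39421475 -66.52965574 202.83976735] [ 0.32661748 -0.09607422 -0.94026101]
(-25, 0) shift cm [ 28.6  -44.76  -9.45] turn deg [  5.7  29.5 -10.6] | rows 12.9
[755.40279007 -63.00038753 181.18913235] [ 0.32661748 -0.09607422 -0.94026101]
(0, 0) shift cm [ 27.4  -44.4  -11.62] turn deg [  5.7  29.5 -10.6] | rows 12.8
[724.70474289 -53.96546091 125.76350675] [ 0.32661748 -0.09607422 -0.94026101]
(64, 0) shift cm [ 24.33 -43.5  -17.16] turn deg [  5.7  29.5 -10.6] | rows 12.6
```

```bash
python3 -m creep '[[[2.5,-3.2,1],[0.5,3,-1]],[[4.6,-6.6,1],[1,6,-2]],[[6.8,-10,1],[2,10,-4]],[[9,-13.5,1],[2.5,13,-5]],[[11,-17,1],[3,16,-6]],[[13.2,-20.5,1],[4,20,-7]],[[15.5,-24,1],[4.5,24,-8]],[[17.7,-27.5,0],[5,27,-9]],[[20,-31,0],[5.7,29.5,-10.6]],[[22,-34.5,-1],[5.7,29.5,-10.6]],[[24,-38,-1.5],[5.7,29.5,-10.6]],[[26,-41,-2],[5.7,29.5,-10.6]]]'
python3 -m creep '[[[2.6,-3.8,-1.4],[0,0,0]],[[2.6,-3.8,-1.4],[0,0,0]],[[2.6,-3.8,-1.4],[0,0,0]],[[2.6,-3.8,-1.4],[0,0,0]]]'
python3 - <<'E'
from h import *
print(monitor.get_state()["q"],tipnow())
K=Kslot()
for d,u in((-25,60),(-25,0)):
    t,R=pose_for(cl(-108,0,67)+d*D+np.array([0,0,u]),K); plan(str((d,u)),t,R)
E
```

```text
time_s: 4.0
tool_pos: [741.9, -31.6, 275.1]
tcp_rot: [[-0.902, 0.285, 0.323], [0.268, 0.959, -0.097], [-0.338, -0.001, -0.941]]
force: [-0.1, 1.0, -0.6]
opening: 18.7
gripper_force: 63.9
time_s: 4.33
tool_pos: [766.9, -66.7, 262.4]
tcp_rot: [[-0.902, 0.284, 0.324], [0.267, 0.959, -0.096], [-0.338, 0.0, -0.941]]
force: [-0.1, -0.1, -1.7]
opening: 18.8
gripper_force: 63.8
[-0.05545538  0.27791362  0.45350943  1.40982165 -0.07790262  0.21943807] (array([687.80928965, -43.58124633, 148.41971616]), array([[ 8.29271378e-01,  2.84093116e-01,  4.81248463e-01],
       [-2.45649866e-01,  9.58796687e-01, -1.42706190e-01],
       [-5.01961278e-01,  1.23538298e-04,  8.64890086e-01]]))
(-25, 60) shift cm [0.05 0.02 0.04] turn deg [-0.  -0.1  0.1] | rows 0.0
(-25, 0) shift cm [ 0.05  0.02 -5.96] turn deg [-0.  -0.1  0.1] | rows 1.4
```

Reached. Down to 25 mm short of the mouth, then I'll look at rod against slot.

```bash
python3 -m creep '[[[0,0,-2],[0,0,0]],[[0,0,-4],[0,0,0]],[[0,0,-6],[0,0,0]],[[0,0,-6],[0,0,0]],[[0,0,-6],[0,0,0]]]'
python3 - <<'E'
from h import *
print(tipnow()[0], cl(-108,0,67)-25*D)
c=capture("scene"); np.savez("scene3.npz",**{k:c[k] for k in c})
W=cloud(c); t,K=tipnow()
# rod points: close to predicted axis
v=W-t; s=v@K[:,2]; rr=np.linalg.norm(v-s[...,None]*K[:,2],axis=-1)
m=(rr<14)&(s>6)&(s<100); P=W[m]
for a in range(-5,105,15):
    q=(rr<14)&(s>=a)&(s<a+15)
    if q.any(): d=(v[q]-s[q][:,None]*K[:,2])@K; print(a,q.sum(),np.round(np.median(d,0),1))
cam=-np.array(c["R"]).T@c["t"]; w=(cam-t); w/=np.linalg.norm(w); print("cam dir in key frame",w@K)
# slope plane fit & slot hole from initial scene/top
for n in("scene0","top0"):
    k=dict(np.load(n+".npz")); W=cloud(k); L=(W-CC)@RC
    h=47+(L[...,0]+143)*np.tan(np.pi/6)
    nn=(L[...,2]-h)*np.cos(np.pi/6)
    reg=(L[...,0]>-138)&(L[...,0]<-60)&(abs(L[...,1])<80)
    hole=(nn<-4)&(L[...,0]>-135)&(L[...,0]<-75)&(abs(L[...,1])<35)
    out=reg&~hole&(abs(nn)<6); print(n,"plane off",np.median(nn[out]),"hole n",hole.sum())
    # dark pixels on the image, ray-intersected with slope plane
    g=k["pixels"].astype(float).mean(-1); f=192/np.tan(np.radians(k["fov_y"])/2)
    vv,uu=np.mgrid[:384,:512]; ray=np.stack([(uu-k["cx"])/f,(vv-k["cy"])/f,np.ones_like(g)],-1)@np.array(k["R"]); cam=-np.array(k["R"]).T@k["t"]
    N=RC@np.array([-.5,0,.866]); p0=cl(-108,0,67.2); X=cam+ray*(((p0-cam)@N)/(ray@N))[...,None]; l=(X-p0)@RC
    e1=l@np.array([.866,0,.5]); reg=(abs(e1)<25)&(abs(l[...,1])<35)
    med=np.median(g[reg]); dk=reg&(g<.72*med); print("dark: upslope",np.round(np.percentile(e1[dk],[1,50,99]),1),"y",np.round(np.percentile(l[...,1][dk],[1,50,99]),1),dk.sum(),med)
cv2.imwrite("pics/s3.png",cv2.resize(c["pixels"][100:270,150:350,::-1],(800,680))[:600])
E
```

```text
time_s: 4.75
tool_pos: [766.5, -65.0, 204.3]
tcp_rot: [[-0.902, 0.282, 0.326], [0.265, 0.959, -0.095], [-0.34, 0.0, -0.94]]
force: [0.9, -0.3, -1.2]
opening: 18.9
gripper_force: 63.8
[687.55900251 -42.06599208  90.11884917] [688.49733393 -43.62214555  88.650635  ]
-5 12 [-0.8  5.5  0. ]
10 17 [-0.5  4.8  0. ]
25 18 [-1.2  5.3  0. ]
40 18 [-1.1  5.3  0. ]
55 19 [-0.7  4.6  0. ]
70 21 [-1.   4.8  0. ]
85 13 [-0.6  4.9  0. ]
100 9 [ 0.5 11.2  0. ]
cam dir in key frame [-0.1332575   0.66354681  0.73617122]
scene0 plane off -1.4523888175297344 hole n 47
dark: upslope [-11.7  -0.4  10.7] y [-21.8  -0.6  21.5] 149 145.33333333333334
top0 plane off 0.6850341969574285 hole n 44
dark: upslope [-12.    0.3  11.9] y [-23.    0.1  22.6] 124 134.33333333333334
```

View pics/s3.png

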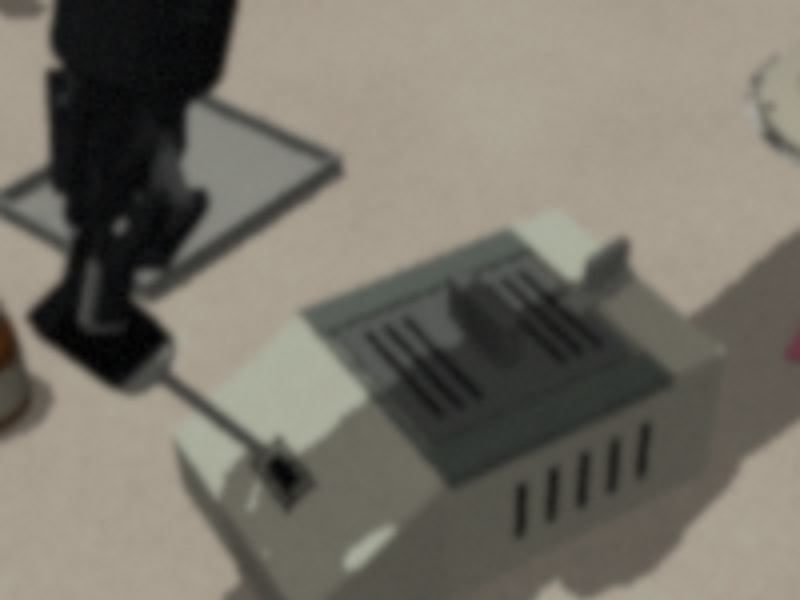

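The picture shows the rod running squarely to the slot mouth at crop (285,475), and both cameras agree on the slot to within 0.5 mm. Inserting, checking the force part way.

```bash
python3 -m creep '[[[-0.5,0.14,-0.87],[0,0,0]],[[-1,0.28,-1.75],[0,0,0]],[[-1.5,0.43,-2.6],[0,0,0]],[[-1.9,0.55,-3.4],[0,0,0]],[[-2.4,0.7,-4.3],[0,0,0]],[[-2.9,0.85,-5.2],[0,0,0]],[[-2.9,0.85,-5.2],[0,0,0]],[[-2.9,0.85,-5.2],[0,0,0]]]'
python3 - <<'E'
from h import *
t,K=tipnow(); v=(t-cl(-108,0,67)); print("depth",v@D,"lateral",v@K[:,0],v@K[:,1]); print(K[:,2]@-D)
plan("64",*pose_for(cl(-108,0,67)+64*D,Kslot()))
E
```

```text
time_s: 5.47
tool_pos: [739.0, -57.7, 154.5]
tcp_rot: [[-0.901, 0.283, 0.329], [0.266, 0.959, -0.096], [-0.343, 0.001, -0.939]]
force: [0.7, 0.0, -0.5]
opening: 18.7
gripper_force: 63.8
depth 31.82084819336817 lateral -1.2994636294102744 0.5954469073677044
0.9999951411289154
64 shift cm [-1.42  0.37 -2.87] turn deg [-0.   0.2  0. ] | rows 0.8
```

```bash
python3 -m creep '[[[-0.35,0.1,-0.65],[0,0,0]],[[-0.7,0.2,-1.3],[0,0,0]],[[-1.05,0.3,-2],[0,0,0]],[[-1.4,0.4,-2.65],[0,0,0]],[[-1.4,0.4,-2.65],[0,0,0]],[[-1.4,0.4,-2.65],[0,0,0]],[[-1.4,0.4,-2.65],[0,0,0]]]'
python3 - <<'E'
from h import *
t,K=tipnow(); v=(t-cl(-108,0,67)); print("depth",v@D,"lateral",v@K[:,0],v@K[:,1])
c=capture("scene"); W=cloud(c); L=(W-CC)@RC
def h(L,n):
    for x0 in(-38,-15,15,40,60,80):
        m=(abs(L[...,0]-x0)<6)&(abs(L[...,1])>30)&(abs(L[...,1])<50)&(L[...,2]>80); print(n,x0,m.sum(),np.round(np.median(L[m][:,2]),1))
h((cloud(dict(np.load("scene0.npz")))-CC)@RC,"before");h(L,"now")
E
```

```text
time_s: 6.05
tool_pos: [725.4, -54.2, 127.4]
tcp_rot: [[-0.9, 0.283, 0.33], [0.267, 0.959, -0.096], [-0.344, 0.001, -0.939]]
force: [2.8, -1.5, 5.0]
opening: 18.5
gripper_force: 64.5
depth 62.28178806121728 lateral 0.09971015351912271 0.09553850227623893
before -38 68 101.1
before -15 60 101.3
before 15 53 101.1
before 40 29 100.6
before 60 47 100.8
before 80 51 100.9
now -38 463 442.6
now -15 405 419.0
now 15 103 110.5
now 40 60 107.1
now 60 31 103.8
now 80 46 101.2
```

The cassette has popped up: its flange is at about 110 mm at the front against 101 mm before. I'll hold briefly, withdraw along the rod, and go up.

```bash
python3 -m creep '[[[0,0,0],[0,0,0]],[[0,0,0],[0,0,0]],[[0.5,-0.14,0.9],[0,0,0]],[[1,-0.3,1.8],[0,0,0]],[[1.7,-0.5,3],[0,0,0]],[[2.4,-0.7,4.3],[0,0,0]],[[3.1,-0.9,5.6],[0,0,0]],[[3.8,-1.1,6.8],[0,0,0]],[[4.3,-1.3,7.8],[0,0,0]],[[4.3,-1.3,10],[0,0,0]],[[4.3,-1.3,13.8],[0,0,0]],[[4.3,-1.3,13.8],[0,0,0]]]'
python3 - <<'E'
from h import *
p=np.array([467.8,383.3,0]); 
y=np.array([np.cos(np.radians(84.4)),np.sin(np.radians(84.4)),0]); K=np.stack([np.cross(y,[0,0,1]),y,[0,0,1]],1)
plan("above stand",*pose_for(np.array([467.8,383.3,150.]),K))
E
```

```text
time_s: 7.1
tool_pos: [768.6, -67.2, 271.5]
tcp_rot: [[-0.899, 0.283, 0.335], [0.266, 0.959, -0.097], [-0.348, 0.002, -0.937]]
force: [1.8, 0.3, 2.1]
opening: 18.6
gripper_force: 63.9
above stand shift cm [-28.68  44.95   1.84] turn deg [ -5.8 -29.   10.6] | rows 12.8
```

```bash
python3 -m creep '[[[-2.3,3.5,1],[-0.5,-3,1]],[[-4.6,7,2],[-1,-6,2]],[[-6.8,10.5,3],[-2,-10,3.6]],[[-9,14,3],[-2.6,-13,4.8]],[[-11.2,17.5,3],[-3.2,-16,5.8]],[[-13.4,21,3],[-4,-20,7.3]],[[-15.6,24.5,3],[-4.8,-24,8.8]],[[-17.8,28,3],[-5.4,-27,9.9]],[[-20,31.5,3],[-5.8,-29,10.6]],[[-22.2,35,3],[-5.8,-29,10.6]],[[-24.4,38.4,3],[-5.8,-29,10.6]],[[-26.6,41.8,3],[-5.8,-29,10.6]]]'
python3 -m creep '[[[-2.1,3.1,-1],[0,0,0]],[[-2.1,3.1,-1],[0,0,0]],[[-2.1,3.1,-1],[0,0,0]],[[-2.1,3.1,-1],[0,0,0]],[[-2.1,3.1,-1],[0,0,0]]]'
python3 - <<'E'
from h import *
y=np.array([np.cos(np.radians(84.4)),np.sin(np.radians(84.4)),0]); K=np.stack([np.cross(y,[0,0,1]),y,[0,0,1]],1)
plan("above stand",*pose_for(np.array([467.8,383.3,150.]),K)); print(tipnow())
for n in("scene","top"): rod(n,capture(n),np.array([467.8,383.3]),50,128,250)
E
```

```text
time_s: 8.1
tool_pos: [499.4, 351.9, 293.8]
tcp_rot: [[-0.646, 0.097, 0.757], [0.062, 0.995, -0.075], [-0.76, -0.002, -0.649]]
force: [1.1, -0.3, -0.8]
opening: 18.6
gripper_force: 63.9
time_s: 8.52
tool_pos: [481.0, 380.8, 284.1]
tcp_rot: [[-0.647, 0.099, 0.756], [0.063, 0.995, -0.077], [-0.76, -0.002, -0.65]]
force: [0.3, -0.7, -1.1]
opening: 18.9
gripper_force: 63.9
above stand shift cm [0.08 0.14 0.59] turn deg [ 0.1 -0.4  0.1] | rows 0.1
(array([465.94308737, 381.77593917, 144.22267756]), array([[ 0.99502926,  0.09930672,  0.00741231],
       [-0.0993178 ,  0.99505511,  0.00114012],
       [-0.00726244, -0.00187062,  0.99997188]]))
scene 212 mean [468.5 383.3 195.8] dir [-0.009  0.011 -1.   ] res 2.4 tip [468.  383.9 145.3] len 96
top 30 mean [465.6 379.2 181.6] dir [-0.021  0.021 -1.   ] res 1.8 tip [464.9 379.9 148.4] len 63
```

```bash
python3 -m creep '[[[0.15,0.15,0],[0,-0.4,0]],[[0.15,0.15,-1.5],[0,-0.4,0]],[[0.15,0.15,-3],[0,-0.4,0]],[[0.15,0.15,-5],[0,-0.4,0]],[[0.15,0.15,-7],[0,-0.4,0]],[[0.15,0.15,-9],[0,-0.4,0]],[[0.15,0.15,-11],[0,-0.4,0]],[[0.15,0.15,-12.5],[0,-0.4,0]],[[0.15,0.15,-13],[0,-0.4,0]],[[0.15,0.15,-13],[0,-0.4,0]],[[0.15,0.15,-13],[0,-0.4,0]]]'
python3 - <<'E'
from h import *
print(tipnow()[0])
E
```

```text
time_s: 9.53
tool_pos: [482.5, 383.2, 155.0]
tcp_rot: [[-0.641, 0.099, 0.761], [0.064, 0.995, -0.076], [-0.765, -0.0, -0.644]]
force: [0.8, -0.1, -1.4]
opening: 18.8
gripper_force: 63.9
[468.53750956 384.30831193  14.98568679]
```

```bash
python3 -m creep '[[[0,0,-0.25],[0,0,0]],[[0,0,-0.5],[0,0,0]],[[0,0,-0.5],[0,0,0]],[[0,0,-0.5],[0,0,0]]]'
python3 - <<'E'
from h import *
print(tipnow()[0], monitor.get_state()["force"])
E
```

```text
time_s: 9.87
tool_pos: [482.1, 383.5, 149.3]
tcp_rot: [[-0.641, 0.098, 0.761], [0.063, 0.995, -0.076], [-0.765, -0.001, -0.644]]
force: [0.1, -0.2, -1.6]
opening: 18.6
gripper_force: 64.0
[468.0400649  384.44759786   9.31023249] [ 0.11483596 -0.19393442 -1.59600514]
```

```bash
python3 -m creep '[[[0,0,0],[0,0,0]],[[0,0,0],[0,0,0]],[[0,0,0],[0,0,0]],[[0,0,0],[0,0,0]],[[0,0,0],[0,0,0]],[[0,0,0],[0,0,0]]]' 0
python3 -m creep '[[[-1.5,0.15,1.3],[0,0,0]],[[-3.4,0.3,2.9],[0,0,0]],[[-6,0.6,5.1],[0,0,0]],[[-8.4,0.8,7.1],[0,0,0]],[[-8.4,0.8,9],[0,0,0]],[[-8.4,0.8,9],[0,0,0]]]'
python3 - <<'E'
from h import *
c=capture("scene"); W=cloud(c); m=(np.linalg.norm(W[...,:2]-[468,383.5],axis=-1)<40)&(W[...,2]>160)&(W[...,2]<192); P=W[m]; print(len(P),cv2.minAreaRect(P[:,:2].astype(np.float32)),P[:,2].max())
L=(W-CC)@RC; m=(L[...,0]>90)&(L[...,0]<145)&(abs(L[...,1])<25)&(L[...,2]>112)&(L[...,2]<140); print("fin scene",np.round(L[m].mean(0),1),np.round(np.percentile(L[m],[2,98],axis=0),1))
c=capture("top"); L=(cloud(c)-CC)@RC; m=(L[...,0]>90)&(L[...,0]<145)&(abs(L[...,1])<25)&(L[...,2]>120)&(L[...,2]<140); print("fin top",m.sum(),np.round(L[m].mean(0),1),np.round(np.percentile(L[m],[2,98],axis=0),1))
R=TILT(np.radians(73.6),0.0)
plan("above tab",cl(118.5,0,170),R)
plan("tab",cl(118.5,0,112),R)
E
```

```text
time_s: 10.37
tool_pos: [482.0, 383.4, 149.1]
tcp_rot: [[-0.641, 0.098, 0.761], [0.063, 0.995, -0.076], [-0.765, -0.001, -0.644]]
force: [0.9, -0.4, -0.1]
opening: 85.2
gripper_force: 0.0
time_s: 10.87
tool_pos: [397.6, 393.2, 243.7]
tcp_rot: [[-0.639, 0.096, 0.763], [0.065, 0.995, -0.071], [-0.766, 0.005, -0.643]]
force: [0.6, 0.8, 1.0]
opening: 85.4
gripper_force: 0.0
313 ((469.7152099609375, 384.78704833984375), (20.15411949157715, 41.181575775146484), 85.89299774169922) 185.1657019444803
fin scene [115.9  -3.3 124.4] [[100.   -8.  113.2]
 [134.5   4.3 131.7]]
fin top 49 [118.2   0.6 133. ] [[102.   -5.7 129.7]
 [134.5   7.2 136.7]]
above tab shift cm [  6.12 -36.81  -6.96] turn deg [  9.5  49.1 -10.1] | rows 9.1
tab shift cm [  6.12 -36.81 -12.76] turn deg [  9.5  49.1 -10.1] | rows 9.5
```

The key stands in its bore, with the handle top at 185 mm and the centre within 2 mm. Next the tab.

```bash
python3 -m creep '[[[0.7,-4,-0.5],[1.3,6.5,-1.3]],[[1.4,-8,-1],[2.6,13,-2.6]],[[2,-12,-2],[3.8,19.5,-4]],[[2.7,-16,-3],[5,26,-5.3]],[[3.4,-20,-4],[6.3,32.5,-6.6]],[[4,-24,-5],[7.6,39,-8]],[[4.7,-28,-6],[8.8,45.5,-9.4]],[[5.3,-32,-7],[9.5,49.1,-10.1]],[[6.1,-36,-7],[9.5,49.1,-10.1]],[[6.1,-36.8,-7],[9.5,49.1,-10.1]],[[6.1,-36.8,-7],[9.5,49.1,-10.1]],[[6.1,-36.8,-7],[9.5,49.1,-10.1]]]' 0
python3 - <<'E'
from h import *
R=TILT(np.radians(73.6),0.0); print(monitor.get_state()["q"])
plan("tab",cl(118.5,0,112),R)
E
```

```text
time_s: 11.97
tool_pos: [458.8, 21.5, 167.3]
tcp_rot: [[-0.958, 0.286, -0.004], [0.286, 0.958, -0.001], [0.003, -0.002, -1.0]]
force: [-0.8, -0.2, 0.0]
opening: 85.2
gripper_force: 0.0
[ 4.76445921e-02 -1.36047133e-01 -1.18497907e-01  1.59225455e+00
 -1.17242495e-03  3.37392357e-01]
tab shift cm [ 0.04  0.23 -5.53] turn deg [ 0.1 -0.2  0.2] | rows 1.3
```

```bash
python3 -m creep '[[[0,0.2,-2],[0,0,0]],[[0,0.2,-4],[0,0,0]],[[0,0.2,-5.4],[0,0,0]],[[0,0.2,-5.4],[0,0,0]],[[0,0.2,-5.4],[0,0,0]]]' 0
python3 -m creep '[[[0,0,0],[0,0,0]],[[0,0,0],[0,0,0]],[[0,0,0],[0,0,0]],[[0,0,0],[0,0,0]],[[0,0,0],[0,0,0]],[[0,0,0],[0,0,0]],[[0,0,0],[0,0,0]],[[0,0,0],[0,0,0]]]' 1
python3 -m creep '[[[0,0,0],[0,0,4]],[[0,0,0],[0,0,10]],[[0,0,0],[0,0,17]],[[0,0,0],[0,0,24]]]'
```

```text
time_s: 12.38
tool_pos: [458.4, 26.2, 114.6]
tcp_rot: [[-0.96, 0.28, -0.003], [0.28, 0.96, -0.001], [0.002, -0.002, -1.0]]
force: [0.2, 0.0, 0.2]
opening: 85.4
gripper_force: 0.0
time_s: 13.05
tool_pos: [459.1, 25.4, 115.0]
tcp_rot: [[-0.96, 0.282, -0.001], [0.282, 0.96, -0.001], [0.001, -0.002, -1.0]]
force: [0.5, 0.4, 0.6]
opening: 0.4
gripper_force: 0.0
time_s: 13.38
tool_pos: [459.0, 25.3, 115.0]
tcp_rot: [[-0.99, -0.139, -0.001], [-0.139, 0.99, -0.002], [0.001, -0.002, -1.0]]
force: [-0.5, 0.6, -1.1]
opening: -0.0
gripper_force: 0.0
```

The fingers closed on nothing. Looking.

```bash
python3 - <<'E'
from h import *
a=capture("scene")["pixels"][100:260,190:390,::-1]; b=capture("top")["pixels"][120:280,160:360,::-1]
cv2.imwrite("pics/s4.png",np.vstack([cv2.resize(a,(375,300)),cv2.resize(b,(375,300))]))
E
```

```text
(no output)
```

View pics/s4.png

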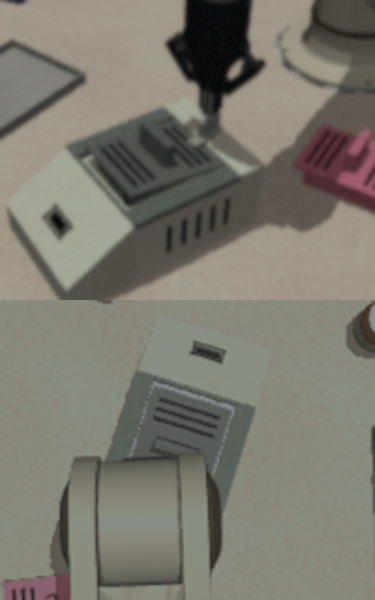

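```bash
python3 - <<'E'
from h import *
c=capture("scene"); f=192/np.tan(np.radians(c["fov_y"])/2)
def px(X): p=np.array(c["R"])@X+c["t"]; return np.round(p[:2]/p[2]*f+[c["cx"],c["cy"]],1)
s=monitor.get_state(); print("tcp",px(np.array(s["tool_pos"])),"fin top exp",px(cl(118.5,0,132.5)),px(cl(100.5,0,132.5)),px(cl(136.5,0,132.5)),"fin base",px(cl(118.5,0,108.5)))
L=(cloud(c)-CC)@RC
for z0 in range(104,150,6):
    m=(L[...,0]>75)&(L[...,0]<145)&(abs(L[...,1])<40)&(L[...,2]>z0)&(L[...,2]<z0+6); print(z0,m.sum(),np.round(np.percentile(L[m],[5,50,95],axis=0)[:,:2],0).tolist())
cv2.imwrite("pics/s5.png",cv2.resize(c["pixels"][120:195,250:350,::-1],(800,600),interpolation=cv2.INTER_CUBIC))
E
```

```text
tcp [301.7 167.5] fin top exp [301.6 161.6] [295.5 164.1] [307.5 159.1] fin base [301.  169.4]
104 75 [[85.0, -13.0], [101.0, -6.0], [134.0, 2.0]]
110 21 [[102.0, -7.0], [118.0, -4.0], [132.0, -1.0]]
116 21 [[101.0, -7.0], [114.0, -4.0], [131.0, -1.0]]
122 25 [[102.0, -7.0], [113.0, -4.0], [135.0, -0.0]]
128 23 [[102.0, -6.0], [113.0, -3.0], [132.0, -0.0]]
134 2 [[116.0, -9.0], [118.0, -8.0], [121.0, -6.0]]
140 14 [[105.0, -12.0], [108.0, -6.0], [114.0, 1.0]]
146 24 [[105.0, -15.0], [109.0, -9.0], [124.0, 5.0]]
```

View pics/s5.png

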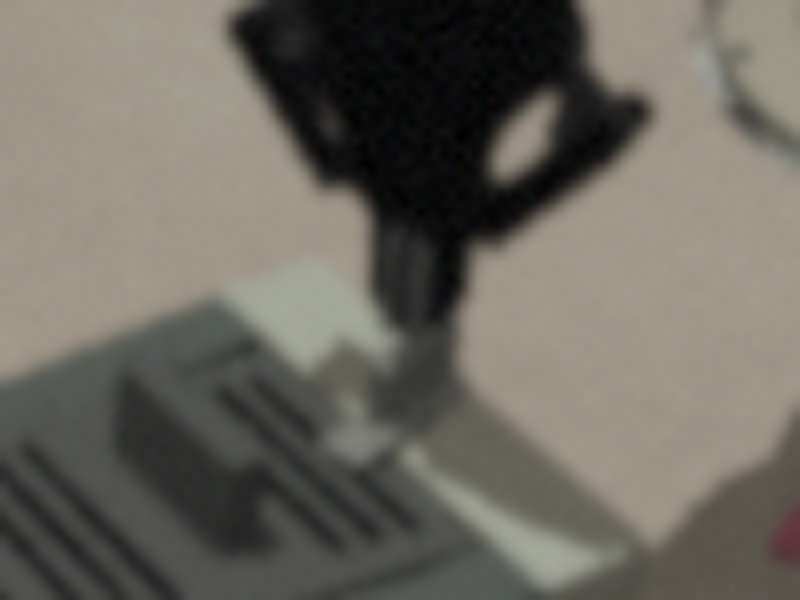

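The fin and tab stand at 0°, and the closed fingertips seem to end at crop (425,340), at or above the fin top rather than astride it. I'll raise and measure where the tips really are relative to the reported TCP.

```bash
python3 -m creep '[[[0,0,3],[0,0,-6]],[[0,0,6],[0,0,-12]],[[0,0,8],[0,0,-18]],[[0,0,8],[0,0,-24]],[[0,0,8],[0,0,-24]]]'
python3 - <<'E'
from h import *
c=capture("scene"); s=monitor.get_state(); t=np.array(s["tool_pos"]); print(t,s["opening"])
W=cloud(c); m=(np.linalg.norm(W[...,:2]-t[:2],axis=-1)<45)&(W[...,2]>140); P=W[m]
for z0 in range(150,260,6):
    q=P[(P[:,2]>z0)&(P[:,2]<=z0+6)]
    if len(q): print(z0,len(q),np.round(q.mean(0)-t,1))
c2=cv2.resize(c["pixels"][90:190,240:360,::-1],(720,600),interpolation=cv2.INTER_CUBIC)
f=192/np.tan(np.radians(c["fov_y"])/2)
for o,col in((0,(0,0,255)),(18.7,(0,255,0))):
    p=np.array(c["R"])@(t+[0,0,o])+c["t"]; u=(p[:2]/p[2]*f+[c["cx"],c["cy"]]-[240,90])*6; cv2.circle(c2,tuple(int(x) for x in u),5,col,1)
cv2.imwrite("pics/s6.png",c2)
E
```

```text
time_s: 13.95
tool_pos: [459.7, 25.4, 196.3]
tcp_rot: [[-0.957, 0.29, 0.001], [0.29, 0.957, -0.001], [-0.001, -0.001, -1.0]]
force: [0.8, 0.2, -0.5]
opening: -0.1
gripper_force: 0.0
[459.24996064  25.40781543 195.14356119] -0.17304541875750162
216 5 [ 2.2  5.1 24.5]
222 17 [10.6  0.8 29.8]
228 31 [ 9.   4.  35.9]
234 25 [ 9.5  3.  41.6]
240 35 [ 9.3  5.3 47.6]
246 27 [ 9.7  4.2 53.8]
252 25 [11.   1.4 59.5]
258 19 [12.9 -1.3 66.8]
```

View pics/s6.png

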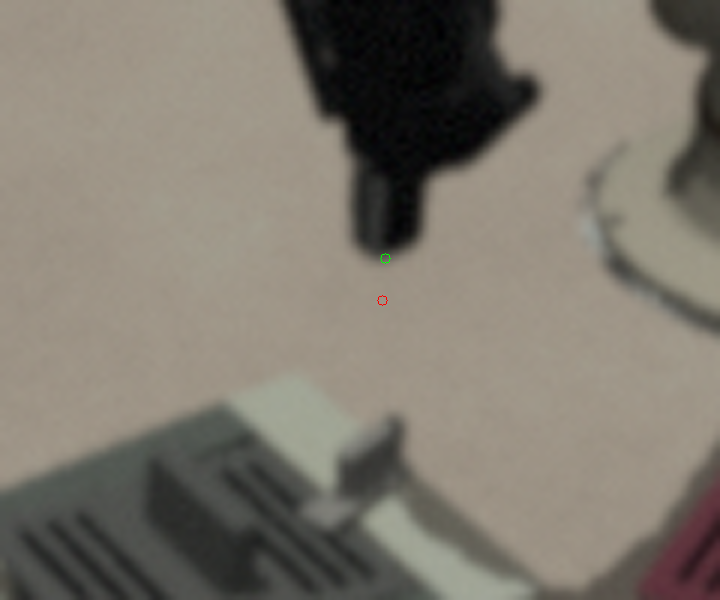

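The picture shows the real fingertips at crop (385,245), about 20 mm short of the reported TCP (red dot). So the true finger end is about 20 mm behind `tool_pos`, and I'll go that much deeper from here on.

```bash
python3 -m creep '[[[0,-0.15,0],[0,0,0]],[[0,-0.15,0],[0,0,0]],[[0,-0.15,0],[0,0,0]],[[0,-0.15,0],[0,0,0]],[[0,-0.15,-2],[0,0,0]],[[0,-0.15,-5],[0,0,0]],[[0,-0.15,-8],[0,0,0]],[[0,-0.15,-10.2],[0,0,0]],[[0,-0.15,-10.2],[0,0,0]],[[0,-0.15,-10.2],[0,0,0]]]' 0
python3 -m creep '[[[0,0,0],[0,0,0]],[[0,0,0],[0,0,0]],[[0,0,0],[0,0,0]],[[0,0,0],[0,0,0]],[[0,0,0],[0,0,0]],[[0,0,0],[0,0,0]],[[0,0,0],[0,0,0]],[[0,0,0],[0,0,0]]]' 1
```

```text
time_s: 14.83
tool_pos: [458.3, 23.9, 92.6]
tcp_rot: [[-0.96, 0.281, -0.003], [0.281, 0.96, -0.001], [0.003, -0.002, -1.0]]
force: [0.2, -0.8, 0.2]
opening: 85.3
gripper_force: 0.0
time_s: 15.5
tool_pos: [459.4, 24.1, 93.5]
tcp_rot: [[-0.96, 0.281, -0.0], [0.281, 0.96, -0.001], [0.0, -0.001, -1.0]]
force: [0.7, 1.8, 4.7]
opening: 6.2
gripper_force: 59.3
```

```bash
python3 -m creep '[[[0,0,0.1],[0,0,4]],[[0,0,0.1],[0,0,10]],[[0,0,0.1],[0,0,17]],[[0,0,0.1],[0,0,24]],[[0,0,0.1],[0,0,31]],[[0,0,0.1],[0,0,38]],[[0,0,0.1],[0,0,45]],[[0,0,0.1],[0,0,52]],[[0,0,0.1],[0,0,59]],[[0,0,0.1],[0,0,66]],[[0,0,0.1],[0,0,73]],[[0,0,0.1],[0,0,80]]]'
python3 -m creep '[[[0,0,0],[0,0,5]],[[0,0,0],[0,0,7]],[[0,0,0],[0,0,7]],[[0,0,0],[0,0,7]]]'
```

```text
time_s: 16.5
tool_pos: [458.3, 26.3, 93.6]
tcp_rot: [[-0.437, -0.899, -0.001], [-0.899, 0.437, 0.004], [-0.003, 0.002, -1.0]]
force: [-3.3, 15.7, -0.5]
opening: 6.2
gripper_force: 59.7
time_s: 16.83
tool_pos: [458.1, 26.5, 93.6]
tcp_rot: [[-0.329, -0.944, -0.001], [-0.944, 0.329, 0.004], [-0.004, 0.002, -1.0]]
force: [-3.0, 16.3, 0.9]
opening: 6.6
gripper_force: 59.8
```

Tab turned about 87°. Release, rise, and measure the tab and the tilted cassette.

```bash
python3 -m creep '[[[0,0,0],[0,0,0]],[[0,0,0],[0,0,0]],[[0,0,0],[0,0,0]],[[0,0,0],[0,0,0]],[[0,0,0],[0,0,0]],[[0,0,3],[0,0,0]],[[0,0,6],[0,0,0]],[[0,0,9],[0,0,0]],[[0,0,9],[0,0,0]],[[0,0,9],[0,0,0]]]' 0
python3 - <<'E'
from h import *
c=capture("scene"); L=(cloud(c)-CC)@RC
m=(L[...,0]>80)&(L[...,0]<145)&(abs(L[...,1])<45)&(L[...,2]>106)&(L[...,2]<138); print("tab",m.sum(),np.round(np.percentile(L[m],[3,50,97],axis=0),1).tolist())
m=(L[...,0]>-45)&(L[...,0]<98)&(abs(L[...,1])<53)&(L[...,2]>95)&(L[...,2]<120)&((abs(L[...,0]-28)>22)); P=L[m]
A=np.c_[P[:,:2],np.ones(len(P))]; k=np.linalg.lstsq(A,P[:,2],rcond=None)[0]
for _ in range(4):
    e=abs(A@k-P[:,2])<3; k=np.linalg.lstsq(A[e],P[e][:,2],rcond=None)[0]
print("flange plane",k.round(3),e.sum(),len(P))
h=L[...,2]-(k[0]*L[...,0]+k[1]*L[...,1]+k[2])
m=(abs(L[...,0]-28)<30)&(abs(L[...,1])<40)&(h>12)&(h<45); P=L[m]; print("rib",m.sum(),np.round(np.percentile(P,[3,50,97],axis=0),1).tolist())
m2=m&(h>31); print("rib top",m2.sum(),np.round(np.percentile(L[m2],[3,50,97],axis=0),1).tolist())
s=monitor.get_state(); print(s["tool_pos"])
E
```

```text
time_s: 17.67
tool_pos: [460.0, 23.8, 185.7]
tcp_rot: [[-0.332, -0.943, 0.005], [-0.943, 0.332, -0.001], [-0.0, -0.005, -1.0]]
force: [1.0, 0.5, -0.3]
opening: 85.6
gripper_force: 0.0
tab 142 [[111.3, -31.7, 106.3], [115.3, -8.3, 117.2], [121.7, 15.3, 131.6]]
flange plane [ -0.127  -0.    111.578] 923 959
rib 233 [[28.4, -30.6, 121.1], [31.8, -7.1, 136.6], [43.3, 26.6, 142.6]]
rib top 105 [[30.6, -29.8, 138.6], [36.8, -4.3, 140.5], [44.0, 26.5, 142.9]]
[459.35762836  23.76948782 184.23353806]
```

```bash
python3 - <<'E'
from h import *
n=np.array([.126,0,.992]); z=-RC@n; y=RC@np.array([.992,0,-.126]); R=np.stack([np.cross(y,z),y,z],1)
t=cl(31.6,0,98); plan("pre",t-65*z,R); plan("grasp",t,R); print(6.5*z)
E
```

```text
pre shift cm [ 7.54 -2.21 -2.18] turn deg [-2.1 -6.8  3. ] | rows 2.0
grasp shift cm [ 8.32 -2.44 -8.62] turn deg [-2.1 -6.8  3. ] | rows 2.9
[ 0.78567815 -0.23123765 -6.448     ]
```

```bash
python3 -m creep '[[[3.5,-1,0],[-1,-3,1.5]],[[7.5,-2.2,-1],[-2.1,-6.8,3]],[[7.5,-2.2,-2.2],[-2.1,-6.8,3]],[[7.5,-2.2,-2.2],[-2.1,-6.8,3]],[[7.5,-2.2,-2.2],[-2.1,-6.8,3]],[[7.8,-2.3,-4.2],[-2.1,-6.8,3]],[[8.1,-2.4,-6.4],[-2.1,-6.8,3]],[[8.3,-2.4,-8.6],[-2.1,-6.8,3]],[[8.3,-2.4,-8.6],[-2.1,-6.8,3]],[[8.3,-2.4,-8.6],[-2.1,-6.8,3]]]' 0
python3 -m creep '[[[0,0,0],[0,0,0]],[[0,0,0],[0,0,0]],[[0,0,0],[0,0,0]],[[0,0,0],[0,0,0]],[[0,0,0],[0,0,0]],[[0,0,0],[0,0,0]],[[0,0,0],[0,0,0]],[[0,0,0],[0,0,0]]]' 1
```

```text
time_s: 18.55
tool_pos: [540.9, 0.1, 97.7]
tcp_rot: [[-0.282, -0.952, 0.118], [-0.96, 0.279, -0.035], [0.0, -0.123, -0.992]]
force: [-0.0, -0.0, -0.5]
opening: 85.5
gripper_force: 0.0
time_s: 19.22
tool_pos: [542.0, -0.1, 98.4]
tcp_rot: [[-0.282, -0.952, 0.121], [-0.96, 0.279, -0.035], [-0.001, -0.126, -0.992]]
force: [-3.3, 0.7, 4.6]
opening: 12.7
gripper_force: 60.5
```

```bash
python3 -m creep '[[[0,0,0.5],[0,0,0]],[[0,0,1.5],[0,0,0]],[[0,0,3],[0,0,0]],[[0,0,4.5],[0,0,0]],[[0,0,6.5],[0,0,0]],[[0,0,9],[0,0,0]],[[0,0,12],[0,0,0]],[[0,0,12],[0,0,0]],[[0,0,12],[0,0,0]],[[0,0,12],[0,0,0]]]'
python3 - <<'E'
from h import *
c=capture("scene"); np.savez("scene5.npz",**{k:c[k] for k in c}); s=monitor.get_state(); t=np.array(s["tool_pos"])
W=cloud(c); L=(W-CC)@RC
for z0 in range(150,270,10):
    m=(abs(L[...,0]-28)<90)&(abs(L[...,1])<75)&(L[...,2]>z0)&(L[...,2]<z0+10); print(z0,m.sum(),np.round(np.percentile(L[m],[3,97],axis=0)[:,:2],0).tolist() if m.any() else "")
m=(L[...,0]>-60)&(L[...,0]<10)&(abs(L[...,1])<60)&(L[...,2]>180)&(L[...,2]<245); P=L[m]
A=np.c_[P[:,:2],np.ones(len(P))]; k=np.linalg.lstsq(A,P[:,2],rcond=None)[0]
for _ in range(6):
    e=abs(A@k-P[:,2])<4; k=np.linalg.lstsq(A[e],P[e][:,2],rcond=None)[0]
print("plane",k.round(3),e.sum(),len(P))
R=TILT(np.radians(182.2),0.0); plan("over tray",np.array([482,-381,220]),R)
cv2.imwrite("pics/s7.png",c["pixels"][:,:,::-1])
E
```

```text
time_s: 20.05
tool_pos: [541.9, -0.1, 217.4]
tcp_rot: [[-0.282, -0.952, 0.12], [-0.96, 0.279, -0.035], [-0.0, -0.125, -0.992]]
force: [-0.3, -0.2, -3.2]
opening: 12.7
gripper_force: 59.6
150 0 
160 0 
170 0 
180 25 [[36.0, -46.0], [82.0, -43.0]]
190 148 [[-35.0, -47.0], [79.0, 18.0]]
200 290 [[-34.0, -46.0], [76.0, 34.0]]
210 279 [[-24.0, -55.0], [100.0, 39.0]]
220 762 [[-16.0, -55.0], [82.0, 49.0]]
230 638 [[-38.0, -53.0], [28.0, 49.0]]
240 72 [[20.0, -31.0], [41.0, 27.0]]
250 131 [[16.0, -30.0], [53.0, 8.0]]
260 89 [[16.0, -28.0], [55.0, 5.0]]
plane [-9.70000e-02  4.00000e-03  2.30138e+02] 712 1024
over tray shift cm [ -5.96 -38.09   0.33] turn deg [ 0.9  7.1 18.5] | rows 9.2
```

View pics/s7.png

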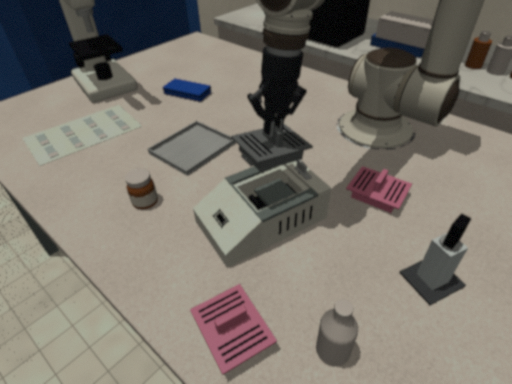

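The cassette is in the grip at (272,147), clear of the cleaner, with the key in its stand at (445,255). Carry it to the tray.

```bash
python3 -m creep '[[[-0.4,-2.5,0.3],[0,0.5,1]],[[-1,-6,0.3],[0.2,1.2,3]],[[-1.5,-9.5,0.3],[0.3,2,4.5]],[[-2,-13,0.3],[0.4,2.8,6.5]],[[-2.6,-16.5,0.3],[0.5,3.5,8.5]],[[-3.1,-20,0.3],[0.6,4.2,10]],[[-3.7,-23.5,0.3],[0.6,5,12]],[[-4.2,-27,0.3],[0.7,5.7,14]],[[-4.8,-30.5,0.3],[0.8,6.4,16]],[[-5.3,-34,0.3],[0.9,7.1,18.5]],[[-5.8,-36.8,0.3],[0.9,7.1,18.5]],[[-6,-38.1,0.3],[0.9,7.1,18.5]]]'
python3 -m creep '[[[0,0,0],[0,0,0]],[[0,0,0],[0,0,0]],[[0,0,0],[0,0,0]]]'
python3 - <<'E'
from h import *
c=capture("scene"); W=cloud(c); t=np.array(monitor.get_state()["tool_pos"]); L=W-t
m=(abs(L[...,0])<85)&(abs(L[...,1])<70)&(W[...,2]>190)&(W[...,2]<250); P=W[m]; P=P[np.hypot(*(P[:,:2]-t[:2]).T)>38]
A=np.c_[P[:,:2]-t[:2],np.ones(len(P))]; k=np.linalg.lstsq(A,P[:,2],rcond=None)[0]
for _ in range(8):
    e=abs(A@k-P[:,2])<4; k=np.linalg.lstsq(A[e],P[e][:,2],rcond=None)[0]
Q=P[e]; print("flange plane",k.round(3),e.sum(),len(P),cv2.minAreaRect(Q[:,:2].astype(np.float32)))
R=TILT(np.radians(182.2),0.0); plan("tray",np.array([482,-381,t[2]]),R)
E
```

```text
time_s: 21.1
tool_pos: [480.7, -384.1, 218.5]
tcp_rot: [[0.035, -0.999, -0.002], [-0.999, -0.035, 0.002], [-0.002, 0.001, -1.0]]
force: [0.4, 0.1, -2.4]
opening: 12.5
gripper_force: 59.5
time_s: 21.35
tool_pos: [482.1, -380.1, 220.5]
tcp_rot: [[0.038, -0.999, 0.001], [-0.999, -0.038, 0.002], [-0.002, -0.001, -1.0]]
force: [0.0, -0.3, -3.4]
opening: 12.6
gripper_force: 59.5
flange plane [-2.40000e-02 -1.81000e-01  2.23287e+02] 252 1071 ((484.6100158691406, -383.6166076660156), (140.5956268310547, 101.67159271240234), 2.180997610092163)
tray shift cm [-0.02 -0.11  0.  ] turn deg [-0.1  0.1 -0. ] | rows 0.0
```

```bash
python3 -m creep '[[[0,0,-2],[0,0,0]],[[0,0,-5],[0,0,0]],[[0,0,-8],[0,0,0]],[[0,0,-11],[0,0,0]],[[0,0,-14],[0,0,0]],[[0,0,-16],[0,0,0]],[[0,0,-17],[0,0,0]],[[0,0,-17.5],[0,0,0]],[[0,0,-17.5],[0,0,0]],[[0,0,-17.5],[0,0,0]]]'
python3 - <<'E'
from h import *
t=np.array(monitor.get_state()["tool_pos"])
for n in("scene","top"):
    W=cloud(capture(n)); L=W-t
    m=(abs(L[...,0])<68)&(abs(L[...,1])<52)&(abs(L[...,2]-10)<9)&(np.hypot(L[...,0],L[...,1])>38); P=L[m]
    if len(P)<20: print(n,len(P)); continue
    A=np.c_[P[:,:2],np.ones(len(P))]; k=np.linalg.lstsq(A,P[:,2],rcond=None)[0]
    for _ in range(8):
        e=abs(A@k-P[:,2])<3; k=np.linalg.lstsq(A[e],P[e][:,2],rcond=None)[0]
    print(n,k.round(3),e.sum(),len(P),P.min(0),P.max(0))
print(t)
E
```

```text
time_s: 22.23
tool_pos: [482.8, -381.2, 47.6]
tcp_rot: [[0.038, -0.999, 0.003], [-0.999, -0.038, -0.0], [0.0, -0.003, -1.0]]
force: [1.2, -0.2, -2.9]
opening: 12.3
gripper_force: 59.4
scene [ 0.000e+00 -3.000e-03  8.848e+00] 496 508 [-67.48391024 -51.87749293   4.02427725] [67.93326209 51.93394949 12.23346051]
top [ 6.0000e-03 -7.0000e-03  1.1898e+01] 686 866 [-67.94077479 -51.45932188   3.76252186] [67.9773004  51.80199065 17.43778857]
[ 482.79202256 -381.16929607   47.55277846]
```

It is level, with the underside about 26 mm below the TCP. Lower gently to contact.

```bash
python3 -m creep '[[[0,0,-0.4],[0,0,0]],[[0,0,-0.8],[0,0,0]],[[0,0,-1.1],[0,0,0]],[[0,0,-1.4],[0,0,0]],[[0,0,-1.4],[0,0,0]],[[0,0,-1.4],[0,0,0]]]'
python3 -m creep '[[[0,0,-0.1],[0,0,0]],[[0,0,-0.2],[0,0,0]],[[0,0,-0.2],[0,0,0]],[[0,0,-0.2],[0,0,0]]]'
```

```text
time_s: 22.83
tool_pos: [481.8, -381.0, 31.6]
tcp_rot: [[0.038, -0.999, 0.001], [-0.999, -0.038, 0.001], [-0.001, -0.001, -1.0]]
force: [0.7, -0.3, -3.6]
opening: 12.6
gripper_force: 59.5
time_s: 23.17
tool_pos: [482.1, -381.2, 30.2]
tcp_rot: [[0.038, -0.999, 0.002], [-0.999, -0.038, 0.001], [-0.001, -0.002, -1.0]]
force: [0.6, -0.1, -2.7]
opening: 12.5
gripper_force: 59.5
```

```bash
python3 -m creep '[[[0,0,-0.1],[0,0,0]],[[0,0,-0.2],[0,0,0]],[[0,0,-0.2],[0,0,0]],[[0,0,-0.2],[0,0,0]]]'
```

```text
time_s: 23.5
tool_pos: [482.0, -381.3, 29.9]
tcp_rot: [[0.038, -0.999, 0.002], [-0.999, -0.038, -0.0], [0.0, -0.002, -1.0]]
force: [-6.2, 3.1, 11.3]
opening: 12.3
gripper_force: 61.4
```

Contact: +11 N upward. Release and retreat straight up.

```bash
python3 -m creep '[[[0,0,0.1],[0,0,0]],[[0,0,0.1],[0,0,0]],[[0,0,0.1],[0,0,0]]]'
python3 -m creep '[[[0,0,0],[0,0,0]],[[0,0,0],[0,0,0]],[[0,0,0],[0,0,0]],[[0,0,0],[0,0,0]],[[0,0,0],[0,0,0]],[[0,0,0],[0,0,0]],[[0,0,2],[0,0,0]],[[0,0,5],[0,0,0]],[[0,0,9],[0,0,0]],[[0,0,13],[0,0,0]],[[0,0,16],[0,0,0]],[[0,0,16],[0,0,0]]]' 0
python3 - <<'E'
from h import *
for n in("scene","top"):
    W=cloud(capture(n)); L=W-np.array([482.3,-381,0])
    m=(abs(L[...,0])<85)&(abs(L[...,1])<75)&(abs(L[...,2]-40)<8); P=L[m]
    if len(P)<20: print(n,len(P)); continue
    A=np.c_[P[:,:2],np.ones(len(P))]; k=np.linalg.lstsq(A,P[:,2],rcond=None)[0]; print(n,k.round(3),len(P),cv2.minAreaRect(P[:,:2].astype(np.float32)))
    if n=="scene":
        m=(np.linalg.norm(W[...,:2]-[468,383.5],axis=-1)<40)&(W[...,2]>160)&(W[...,2]<192); P=W[m]; print("key",cv2.minAreaRect(P[:,:2].astype(np.float32)),P[:,2].max())
E
```

```text
time_s: 23.75
tool_pos: [482.0, -381.3, 30.0]
tcp_rot: [[0.038, -0.999, 0.002], [-0.999, -0.038, 0.0], [-0.0, -0.002, -1.0]]
force: [-4.1, 1.6, 6.8]
opening: 13.0
gripper_force: 61.0
time_s: 24.75
tool_pos: [483.6, -382.3, 196.5]
tcp_rot: [[0.038, -0.999, 0.009], [-0.999, -0.038, -0.005], [0.005, -0.009, -1.0]]
force: [0.1, -0.6, 0.8]
opening: 85.4
gripper_force: 0.0
scene [-2.0000e-03 -7.0000e-03  3.8798e+01] 834 ((1.9835739135742188, -0.8287544250488281), (144.20626831054688, 112.3499526977539), 1.6719369888305664)
key ((469.3544616699219, 384.9095764160156), (20.05632781982422, 39.9846305847168), 85.70558166503906) 185.35382270500958
top [1.0000e-03 0.0000e+00 4.1277e+01] 2036 ((1.453155517578125, -1.9765052795410156), (139.70364379882812, 112.791259765625), 2.8578288555145264)
```

The cassette lies flat: its top is at about 40 mm and it is within 2.5 mm of the tray's centre. The key stands in its stand. Handing in.

```bash
python3 -m creep '[[[0,0,0],[0,0,0]],[[0,0,0],[0,0,0]],[[0,0,0],[0,0,0]]]'; python3 -c "
from workcell import r
print(r.finish_job())"
```

```text
time_s: 25.1
tool_pos: [481.6, -380.8, 187.4]
tcp_rot: [[0.038, -0.999, -0.0], [-0.999, -0.038, 0.002], [-0.002, 0.0, -1.0]]
force: [0.4, -0.5, -0.1]
opening: 85.5
gripper_force: 0.0
the job is handed in; nothing more can be done
None
```

I handed the job in at about 25 s (no verdict came back): the latch was released with the key, the key is back in its stand, the tab is turned aside, and the cassette lies flat in the tray about 2 mm off centre; I moved neither the wash bottle nor the jar.

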